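# Hang the headphone hook on the screw of the oak stand panel

### The job

Pick up the headphone hook, put the round hole of its keyhole over the head of the screw in the oak panel, then slide it down until the screw sits at the top of the slot, and leave it hanging there upright. The screw was put in freehand, so find its head by feel and work gently: press on the panel and screw with less than 20 N at all times. Leave the other things on the table where they are.

Things in the scene. Friction and masses are not known exactly. Their poses are not given: they have to be found in the camera images.
- hook: Headphone hook, one loose rigid piece, 0.12 to 0.21 kg, standing upright: a white plastic plate (64 wide, 96 high, 5 mm thick), from whose foot a dark wooden arm (24 wide, 18 mm high) runs out to an upturned wooden tip. Origin on its underside, 45 mm in front of the plate's back face. Axes: z up; y along the plate's width; x from the tip to the plate and on (the way it is pushed onto the screw).
- hook_tip (a point): Centre of the hook's upturned tip, the place to grip it: 24 mm wide along y, 20 mm deep along x. 46 mm above the hook's underside, 16 mm below the tip's top, 85 mm in front of (-x of) the plate's back face. Axes as hook.
- hole_centre (a point): Centre of the keyhole's round (eight-sided) hole, 20 mm across, on the plate's back face: +85 mm in x, +6 mm in z from hook_tip. Above it is a slot 9 mm wide with a square top; the hole's upper sides slope at 45 degrees into the slot. Axes as hook.
- slot_end (a point): Where the screw's axis lies when the hook is locked (shank against the slot's top), on the plate's back face, 22 mm above hole_centre. The hook may bind on the screw and not slide down by its own weight. Axes as hook.
- panel: Fixed upright oak stand panel, 200 wide (y), 18 mm thick (x), top 185 mm above the table, on a foot 12 mm high reaching 21 mm out in front of the face. Origin on its underside, 9 mm behind the front face. Axes: z up; x into the front face, square to it; y along the face. Panel and screw are rigid and do not give.
- screw_mark (a point): Marked point for the one screw, on the panel's front face, 140 mm above the table; axes as panel. The screw stands out straight along -x, but its real axis is off this point by up to 8 mm sideways and up to 8 mm up or down. Shank 6 mm thick; brass head 15 mm across, 4 mm thick; 8 mm clear between face and head, so the head's front is 12 mm from the face.
- lunch_box: Closed stainless lunch box, 124 x 182 x 59 mm, bystander; origin at the centre of its underside.
- teapot: White ceramic teapot, 124 mm across, 122 mm high with a spout and handle along y, bystander; origin at the centre of its underside.
- tumbler: Glass tumbler, 72 mm across, 95 mm high, bystander; origin at the centre of its underside.
- spoon: Wooden spoon 250 mm long along x, lying flat, bystander; origin on its underside.
- remote: Black remote, 150 (x) x 44 x 17 mm, lying flat, bystander; origin at the centre of its underside.
There are look-alikes about, which are no part of the job. What is shaped like the hook but blue or yellow is not meant.

How it is judged:
On the way, in this order (a step that is already met when the one before it is completed fails the run):
1. the hook is lifted off the table (height (world z) of hook_tip above 0.075 m), for 0.1 s.
2. the round hole is over the screw head, the plate close to the panel (x of hole_centre in the frame of screw_mark between -0.006 and 0.004 m and y of screw_c0 in the frame of hole_centre between -0.005 and 0.005 m and z of screw_c0 in the frame of hole_centre between -0.005 and 0.005 m), for 0.05 s.
3. the hook is slid down and locked on the screw (x of slot_end in the frame of screw_mark between -0.006 and 0.004 m and y of screw_c0 in the frame of slot_end between -0.004 and 0.004 m and z of screw_c0 in the frame of slot_end between -0.004 and 0.003 m and angle between slot_end's own z axis and vertical below 0.15 rad and angle between the x axis of slot_end and the x axis of screw_mark, either way round below 0.15 rad), for 0.2 s.
At the end, for the whole second after the job is handed in: The hook hangs on the screw, let go and at rest: the screw's shank within 4 mm of the locked place at the top of the slot, the plate's back within 6 mm of the panel face, upright and parallel to the panel within 0.15 rad (all of step 3 and linear speed of hook below 0.02 m/s); the robot touches nothing.
It fails at once if the panel or its screw is pressed with more than 20 N (contact force between panel and anything else above 20 N).
It fails at once if another thing on the table is moved more than 30 mm (distance of any of lunch_box, teapot, tumbler, spoon, remote from where it was at the start of the episode above 0.03 m).
It also fails if it takes over 72 s, if anything falls off the work surface, if the arm or the gripper's body presses on something with over 40 N, if the wrist force passes 120 N, or if a joint passes its speed limit or range.

### The arm

A 6-joint arm with a two-finger parallel gripper is mounted at the origin on the work surface. World frame = base frame: x ahead of the robot, y to its left, z up, the work surface at z = 0. Lengths are in m, angles in rad, forces in N, time in s.
With the tool pointing down it reaches from about 0.35 to 0.975 m from the base axis. Payload 4.9 kg.
Tool frame: the origin (TCP) lies at the very end of the fingers, on their centre line; the grasp point (between the pads) lies 19 mm behind it; z points along the fingers, y is the line along which they close (so a half turn about z gives the same grasp; the last joint's range is limited). The gripper opens to 85 mm and grips with 20 to 120 N. Pads are 22 mm wide; open, the fingers measure 114 mm over their backs; the gripper's body (76 mm by 85 mm) begins 54 mm behind the grasp point. The pads swing forward as they close: fully open they stand 13 mm farther back than shut.
Start: joints at [1.053, 0.053, 1.613, -0, 1.476, -0.119], TCP at [0.243, 0.576, 0.231] pointing down, gripper open.
Joint ranges: [-3.01, 3.01], [-1.01, 2.22], [0.06, 2.58], [-1.02, 4.17], [0.09, 2.62], [-3.14, 3.14]. Speed limits (rad/s): [2.57, 2.57, 3.14, 3.14, 3.14, 3.14].

### API

Orientations are given as a rotation vector (axis times angle).
In Python, from station import ctrl gives the robot as it stands.
- The arm moves only by the tool jog_arm, never from a script. Its argument "plan" is a list of rows, each a list of 7 numbers: the shift along the tool's x, y, z in units of 0.02 m (1.0 is 0.02 m), then the turn, a rotation vector about the tool's x, y, z in units of 45 degrees (1.0 is 45 degrees), then the opening, from -1 (shut) to 1 (fully open). A call has 1 to 8 rows; each row shifts and turns the commanded pose from where the row before left it, along the tool's axes as they then stand; what a row does not reach is not made up. A row lasts 1/10 s, in which the tool goes at most 50 mm and 8.59 degrees, less where a joint would pass 70% of its speed; a pose out of reach is approached as far as the arm can. A call with a number of a shift or a turn outside -1 to 1 is refused whole. A call with a gripper value outside its range is refused whole. The fingers move at their own pace and stop on an object; "grip_force" is the grip in N (left out, the last holds). Time passes only in rows, so rows that do not move let the fingers close. It gives the time, the measured TCP pose, the force, the opening and the grip force at its end, in the units of the state.
- ctrl.get_obs(): the state, without advancing time (a new reading comes with each control period).
- ctrl.get_image(name): name is "side" or "top"; returns (picture, depth): 384x512x3 uint8, red, green, blue; 384x512 float32, m along the optical axis (not along the pixel's ray), 0 where there is no reading.
- ctrl.camera_info(name): a dict with "camera_matrix" (3x3 intrinsics, pixels), "k1" (the pictures are not rectified: a ray, as slopes to the right and down, at radius r is drawn at 1 + k1 r^2 times it, then the intrinsics apply), "rvec" (rotation vector, rad) and "tvec" (3), from world to camera coordinates, as OpenCV has them. Camera axes: x right, y down, z forward; pixel columns grow to the right and rows downward; lengths in m; the calibration is good to about 2 mm. A picture is of the moment at which its call begins. camera_info takes no time and is no camera call.
- ctrl.finish_job(): hands the job in; it is judged then, once.
The state is a dict: "t": time; "q": joint angles; "dq": joint speeds; "effort": joint torques, N m; "tool_pos": TCP position; "tool_rot": TCP orientation; "contact_force": force on the tool from outside, world axes, zero at the start; "wrist_torque": the same for the moment, N m; "opening": finger opening in m; "grip_force": force on a finger pad.
Only numpy, scipy, OpenCV 4.12 (cv2) and the standard library are available. Lean on these libraries where they do the work, as an engineer would, in place of code of your own. Each camera call takes 0.05 s, during which the arm holds its last target. There are 200 camera calls.

## Working session

There is one attempt and no reset: what is moved stays moved. The work goes in short steps, Python scripts to look and compute and a tool call to move; the robot and the scene stay as the last step left them, time stands still between calls to the robot, and variables do not carry over. Pictures are saved under pics/ and viewed, at most 10 in all, crops included, and the job is handed in when it is done.

Besides the shell and the picture viewer there is one more tool, called as name(argument=value, ...) on one line, values as JSON. jog_arm: Moves the arm, as the interface text tells. Shifts and turns lie within -1 to 1; 1 stands for 0.02 m of shift or 45 degrees of turn. Its arguments: {"type":"object","properties":{"plan":{"type":"array"},"grip_force":{"type":"number"}},"required":["plan"]}

```bash
ls; mkdir -p pics
python3 - <<'E'
from station import ctrl
import cv2, numpy as np
for n in("side","top"):
    p,d=ctrl.get_image(n); cv2.imwrite(f"pics/{n}0.png",p[:,:,::-1]); np.savez(f"{n}0.npz",p=p,d=d)
    print(n,ctrl.camera_info(n))
o=ctrl.get_obs();print(o)
E
```

```text
pics
side {'camera_matrix': array([[491.88787854,   0.        , 255.27421262],
       [  0.        , 491.88787854, 198.38142554],
       [  0.        ,   0.        ,   1.        ]]), 'k1': -0.04506085522320926, 'rvec': array([ 2.2589324 , -0.91481386,  0.3588799 ]), 'tvec': array([-0.38741653,  0.36818584,  1.48628356])}
top {'camera_matrix': array([[490.82315188,   0.        , 253.08907957],
       [  0.        , 490.82315188, 188.16690599],
       [  0.        ,   0.        ,   1.        ]]), 'k1': 0.0392642053396799, 'rvec': array([ 2.15361415, -2.11903165,  0.18063783]), 'tvec': array([-9.73891554e-04,  5.78100896e-01,  1.56850366e+00])}
{'t': 0.1, 'q': array([ 1.05301291e+00,  5.32791186e-02,  1.61418520e+00,  3.09132489e-05,
        1.47599320e+00, -1.18989247e-01]), 'dq': array([-0.00159367, -0.00093214, -0.00117242,  0.00227321,  0.00160747,
       -0.00024485]), 'effort': array([-4.81870538e-04, -3.94903421e+01, -3.71363819e+01, -1.48870172e-04,
        3.92029207e-03,  5.68345456e-06]), 'tool_pos': array([0.2423921 , 0.57546116, 0.23017619]), 'tool_rot': array([-6.22164519e-01, -3.07874274e+00,  2.76643490e-03]), 'contact_force': array([-0.8886341 ,  0.60433794, -0.12028864]), 'wrist_torque': array([0.03586299, 0.002421  , 0.031908  ]), 'grip_force': 0.0, 'opening': 0.08505463877180193}
```

View pics/side0.png

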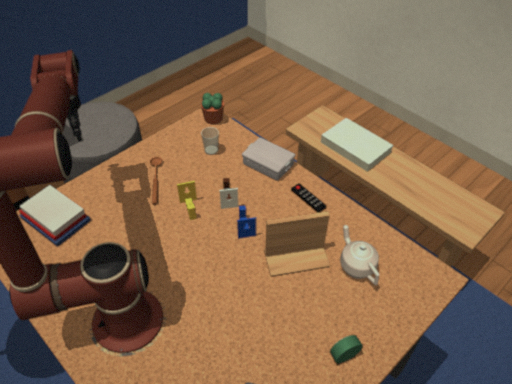

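View pics/top0.png

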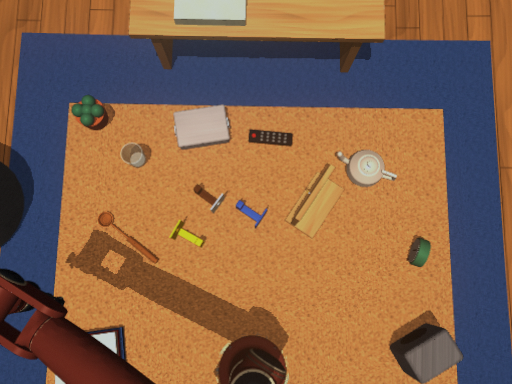

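The side view shows three hook shapes: yellow (187,192), white with dark arm (229,197), and blue (246,225). In the top view they are at (187,235), (210,198) and (252,213). By the description I want the white one. The panel is at side (297,240) and top (315,200). Next is a close crop.

```bash
cat > h.py <<'E'
from station import ctrl
import cv2, numpy as np
from scipy.spatial.transform import Rotation as R
def cloud(n,d):
    c=ctrl.camera_info(n);K=c['camera_matrix'];k=c['k1']
    v,u=np.mgrid[:384,:512]
    D=np.array([k,0,0,0,0.])
    s=cv2.undistortPoints(np.dstack([u,v]).reshape(-1,1,2).astype(float),K,D).reshape(384,512,2)
    P=np.dstack([s*d[...,None],d])
    M=R.from_rotvec(c['rvec']).as_matrix()
    return (P-c['tvec'])@M
def proj(n,X):
    c=ctrl.camera_info(n)
    return cv2.projectPoints(np.array(X,float).reshape(-1,1,3),c['rvec'],c['tvec'],c['camera_matrix'],np.array([c['k1'],0,0,0,0.]))[0].reshape(-1,2)
E
python3 - <<'E'
from h import *
a=np.load('side0.npz');b=np.load('top0.npz')
A=cv2.resize(a['p'][170:280,170:340],None,fx=3.5,fy=3.5,interpolation=cv2.INTER_CUBIC)
B=cv2.resize(b['p'][155:245,180:350],None,fx=3.5,fy=3.5,interpolation=cv2.INTER_CUBIC)
w=A.shape[1]; A=A[:285+100]; 
im=np.vstack([A,B])[:,:,::-1]
s=min(1,600/im.shape[0]); cv2.imwrite('pics/c1.png',cv2.resize(im,None,fx=s,fy=s)); print(s,im.shape)
C=cloud('top',b['d']);S=cloud('side',a['d'])
for u,v in[(210,198),(200,192),(218,201),(206,190),(312,190),(333,167),(292,222),(320,208),(325,182),(300,205),(340,190),(315,235)]: print('top',u,v,C[v,u].round(3))
for u,v in[(229,197),(227,184),(225,205),(237,200),(229,210),(266,222),(326,217),(297,240),(270,252),(326,248),(297,262),(270,272),(328,268)]: print('side',u,v,S[v,u].round(3))
E
```

```text
0.8571428571428571 (700, 595, 3)
top 210 198 [0.548 0.152 0.015]
top 200 192 [0.565 0.185 0.028]
top 218 201 [0.527 0.119 0.096]
top 206 190 [0.576 0.167 0.005]
top 312 190 [ 0.582 -0.191  0.008]
top 333 167 [ 0.625 -0.233  0.18 ]
top 292 222 [ 0.466 -0.118  0.07 ]
top 320 208 [ 0.521 -0.217  0.01 ]
top 325 182 [ 0.579 -0.209  0.178]
top 300 205 [ 0.529 -0.15   0.012]
top 340 190 [ 0.583 -0.284  0.011]
top 315 235 [ 0.431 -0.2    0.006]
side 229 197 [0.546 0.143 0.024]
side 227 184 [0.574 0.184 0.041]
side 225 205 [0.515 0.131 0.014]
side 237 200 [0.549 0.103 0.037]
side 229 210 [0.516 0.112 0.001]
side 266 222 [ 0.468 -0.12   0.177]
side 326 217 [ 0.615 -0.238  0.18 ]
side 297 240 [ 0.543 -0.19   0.083]
side 270 252 [ 0.474 -0.138  0.032]
side 326 248 [ 0.641 -0.242 -0.002]
side 297 262 [ 0.522 -0.217  0.008]
side 270 272 [ 0.427 -0.185  0.015]
side 328 268 [ 0.582 -0.3   -0.001]
```

View pics/c1.png

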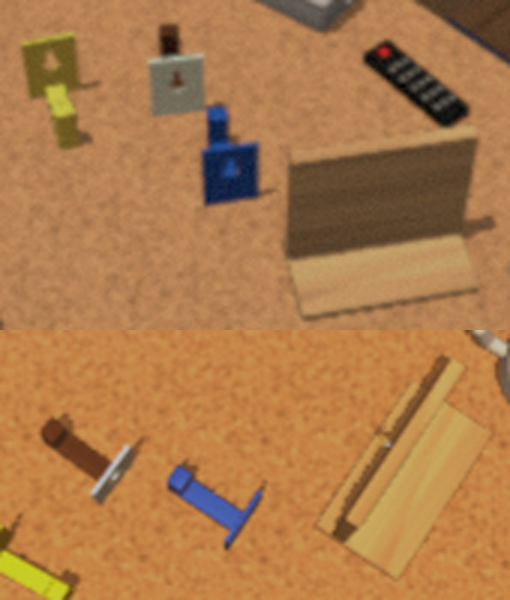

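Run:
```python
from h import *
np.set_printoptions(suppress=True,linewidth=200,precision=4)
for n in('top','side'):
    c=ctrl.camera_info(n);M=R.from_rotvec(c['rvec']).as_matrix();print(n,'cam pos',-M.T@c['tvec'])
a=np.load('side0.npz');b=np.load('top0.npz')
C=cloud('top',b['d']);S=cloud('side',a['d'])
# panel back face from side
sl=S[225:250,272:320].reshape(-1,3);sl=sl[(sl[:,2]>.03)&(sl[:,2]<.17)]
A=np.c_[sl[:,:2],np.ones(len(sl))]
m=sl.mean(0);
u,s,vt=np.linalg.svd(sl-m);print('back plane',m,vt[2],'rms',s[2]/len(sl)**.5)
# panel top
P=C[150:235,280:345].reshape(-1,3);P=P[(P[:,2]>.165)&(P[:,2]<.2)]
print('ptop z',np.median(P[:,2]),cv2.minAreaRect((P[:,:2]*1000).astype(np.float32)),len(P))
Q=S[200:260,255:335].reshape(-1,3);Q=Q[(Q[:,2]>.17)&(Q[:,2]<.2)]
print('ptop side z',np.median(Q[:,2]),cv2.minAreaRect((Q[:,:2]*1000).astype(np.float32)),len(Q))
# screw nbhd
print(b['p'][186:198,303:316].astype(int).sum(2))
print((C[186:198,303:316,2]*1000).round(0))
# hook
T=C[175:225,185:232];rgb=b['p'][175:225,185:232].astype(int)
wh=(T[...,2]>.085)&(T[...,2]<.11); print('plate top',wh.sum(),cv2.minAreaRect((T[wh][:,:2]*1000).astype(np.float32)),np.median(T[wh],0))
tip=(T[...,2]>.05)&(T[...,2]<.075);print('tip',tip.sum(),np.median(T[tip],0),cv2.minAreaRect((T[tip][:,:2]*1000).astype(np.float32)))
q=S[170:215,215:245];pr=a['p'][170:215,215:245].astype(int)
w=(pr.min(2)>120)&(q[...,2]>.01)&(q[...,2]<.11);X=q[w];m=X.mean(0);u,s,vt=np.linalg.svd(X-m);print('plate',w.sum(),m,vt,s/len(X)**.5)
e=(X-m)@vt.T;print(np.percentile(e,[1,99],axis=0))
```

```text
top cam pos [0.3115 0.0112 1.6423]
side cam pos [-0.2323 -0.7857  1.3503]
back plane [ 0.5386 -0.1849  0.099 ] [0.5489 0.8359 0.0012] rms 0.0020508283403293023
ptop z 0.18298476614488862 ((547.0507202148438, -178.95611572265625), (18.122783660888672, 201.21580505371094), 56.86302185058594) 400
ptop side z 0.18318902805292198 ((546.9373779296875, -181.28915405273438), (24.840755462646484, 199.16648864746094), 57.20132827758789) 451
[[367 346 361 355 362 403 434 415 348 271 263 234 254]
 [398 359 330 297 350 382 431 377 265 265 241 232 339]
 [413 373 303 274 329 388 388 342 265 253 216 297 421]
 [395 354 278 306 309 268 271 268 263 234 255 376 433]
 [367 367 382 363 372 308 278 267 239 229 344 427 439]
 [358 373 437 400 375 393 327 252 218 294 422 433 437]
 [383 434 427 405 387 424 416 264 255 375 433 435 431]
 [419 436 411 367 348 403 429 306 347 429 434 434 426]
 [436 429 390 303 269 254 221 310 421 440 437 431 419]
 [432 409 343 270 265 239 254 378 437 433 431 426 408]
 [433 376 265 265 239 227 343 434 438 432 426 418 382]
 [410 340 268 261 218 301 421 435 433 427 421 399 377]]
[[  
[... 730 characters left out ...]
0.   16.   11.    7.   15.   11.   67.  186.  184.  178.  179.  186.  184.]
 [  12.   11.   11.    7.    8.   15.  181.  188.  184.  186.  185.  180.  182.]
 [  15.   15.   11.    4.    7.  123.  190.  179.  179.  180.  182.  185.  180.]]
plate top 39 ((524.8718872070312, 123.12677764892578), (6.1548871994018555, 63.818660736083984), 54.713714599609375) [0.5268 0.1225 0.0937]
tip 60 [0.5687 0.1879 0.0606] ((540.1326904296875, 161.7941131591797), (97.98098754882812, 57.84601593017578), 66.03143310546875)
plate 22 [0.5286 0.119  0.097 ] [[-0.8294  0.5583  0.0182]
 [ 0.4276  0.6556 -0.6224]
 [-0.3594 -0.5084 -0.7825]] [0.0185 0.0053 0.001 ]
[[-0.0268 -0.0112 -0.0019]
 [ 0.032   0.0069  0.0019]]
```

Run:
```python
from h import *
np.set_printoptions(suppress=True,linewidth=200,precision=4)
D=[];I=[]
for i in range(10):
    p,d=ctrl.get_image('top');D.append(np.where((d>.5)&(d<1.64),d,np.nan));I.append(p)
D=np.nanmedian(np.array(D),0);I=np.mean(I,0);np.savez('topavg.npz',d=D,p=I)
C=cloud('top',np.nan_to_num(D))
print('noise?',np.abs(I-p).mean())
n=np.array([.549,.836,0]);n/=np.linalg.norm(n);t=np.array([n[1],-n[0],0])
P=C[150:235,280:345].reshape(-1,3);P=P[(P[:,2]>.172)&(P[:,2]<.2)]
r=cv2.minAreaRect((P[:,:2]*1000).astype(np.float32));print('panel',r,np.median(P[:,2]))
ctr=np.array([*r[0],0])/1000
print((C[188:197,304:313,2]*1000).round(0));print(I[188:197,304:313,0].round(0));print(I[188:197,304:313,2].round(0))
for v in range(188,197):
  for u in range(304,313):
    X=C[v,u]
    if .12<X[2]<.16: print(u,v,'lat %.1f out %.1f z %.1f'%((X-ctr)@t*1000,(X-ctr)@n*1000-9,X[2]*1000),I[v,u].round())
T=C[175:225,185:232]
wh=(T[...,2]>.085)&(T[...,2]<.11);rp=cv2.minAreaRect((T[wh][:,:2]*1000).astype(np.float32)); print('plate top',wh.sum(),rp,np.median(T[wh],0))
tm=(T[...,2]>.053)&(T[...,2]<.075);v,u=np.nonzero(tm);sel=u+185<208;X=T[tm][sel];print('tip',sel.sum(),X.mean(0),cv2.minAreaRect((X[:,:2]*1000).astype(np.float32)),np.median(X[:,2]))
print(np.c_[u+185,v+175,(T[tm]*1000).round()][:40])
```

```text
noise? 0.6644017537434893
panel ((546.2894897460938, -178.23394775390625), (18.011276245117188, 199.253173828125), 56.9742546081543) 0.183297783733163
[[1642. 1642. 1642. 1642. 1642. 1642. 1642. 1642. 1642.]
 [1642. 1642. 1642. 1642. 1642. 1642. 1642. 1642. 1642.]
 [1642. 1642. 1642. 1642. 1642.  146. 1642. 1642. 1642.]
 [1642. 1642. 1642. 1642.  148. 1642. 1642. 1642.  128.]
 [1642. 1642. 1642.  147.  150.  144. 1642.   70.  185.]
 [1642. 1642. 1642.  146.  144.  145.  144.  181.  184.]
 [1642. 1642. 1642. 1642. 1642. 1642.  142.  182.  185.]
 [1642. 1642. 1642. 1642. 1642.   65.  183.  181.  184.]
 [1642. 1642. 1642. 1642. 1642.  180.  182.  184.  184.]]
[[187. 154. 134. 158. 182. 182. 164. 132. 126.]
 [178. 138. 148. 153. 134. 134. 132. 130. 116.]
 [179. 181. 174. 176. 154. 140. 131. 118. 112.]
 [175. 200. 188. 178. 184. 152. 124. 108. 144.]
 [200. 198. 194. 185. 175. 159. 117. 126. 179.]
 [200. 193. 181. 171. 161. 158. 128. 165. 200.]
 [200. 185. 147. 134. 124. 104. 146. 195. 200.]
 [194. 164. 132. 131. 116. 125. 179. 200. 200.]
 [179. 132. 132. 120. 112. 164. 200. 200. 200.]]
[[
[... 1745 characters left out ...]
1.]
 [196. 188. 573. 195.  61.]
 [197. 188. 573. 191.  63.]
 [198. 188. 574. 188.  59.]
 [199. 188. 573. 185.  62.]
 [200. 188. 573. 182.  62.]
 [201. 188. 574. 179.  58.]
 [194. 189. 569. 201.  64.]
 [195. 189. 570. 198.  62.]
 [196. 189. 570. 195.  58.]
 [197. 189. 570. 191.  61.]
 [198. 189. 570. 188.  62.]
 [199. 189. 570. 185.  63.]
 [200. 189. 571. 182.  59.]
 [201. 189. 571. 179.  54.]
 [194. 190. 567. 201.  61.]
 [195. 190. 566. 198.  63.]
 [196. 190. 567. 194.  62.]
 [197. 190. 567. 191.  61.]
 [198. 190. 567. 188.  61.]
 [199. 190. 566. 184.  64.]
 [200. 190. 568. 182.  56.]
 [195. 191. 564. 198.  60.]
 [196. 191. 563. 194.  64.]]<stdin>:6: RuntimeWarning: All-NaN slice encountered
```

jog_arm(plan=[[0,0,0.3,0,0,0.19,1],[0,0,0.3,0,0,0.19,1],[0,0,0.3,0,0,0.19,1],[0,0,0.3,0,0,0.19,1],[0,0,0.3,0,0,0.19,1],[0,0,0.3,0,0,0.19,1],[0,0,0.3,0,0,0.19,1],[0,0,0.3,0,0,0.19,1]])

```text
t: 1.4
tool_pos: [0.2427, 0.576, 0.1831]
tool_rot: [-2.252, -2.19, -0.0]
contact_force: [0.5, -0.1, -0.4]
opening: 0.0854
grip_force: 0.0
```

jog_arm(plan=[[0,0,0,0,0,0.19,1],[0,0,0,0,0,0.19,1],[0,0,0,0,0,0.19,1],[0,0,0,0,0,0.19,1],[-0.25,1,0,0,0,0,1],[-0.25,1,0,0,0,0,1],[-0.25,1,0,0,0,0,1],[-0.25,1,0,0,0,0,1]])

```text
t: 2.2
tool_pos: [0.2967, 0.5127, 0.1834]
tool_rot: [-2.792, -1.44, -0.0]
contact_force: [0.2, 1.1, -0.6]
opening: 0.0858
grip_force: 0.0
```

jog_arm(plan=[[-0.25,1,0,0,0,0,1],[-0.25,1,0,0,0,0,1],[-0.25,1,0,0,0,0,1],[-0.25,1,0,0,0,0,1],[-0.25,1,0,0,0,0,1],[-0.25,1,0,0,0,0,1],[-0.25,1,0,0,0,0,1],[-0.25,1,0,0,0,0,1]])

```text
t: 3.0
tool_pos: [0.4039, 0.3872, 0.1835]
tool_rot: [-2.792, -1.44, -0.0]
contact_force: [0.7, -0.0, 0.2]
opening: 0.0853
grip_force: 0.0
```

jog_arm(plan=[[-0.25,1,0,0,0,0,1],[-0.25,1,0,0,0,0,1],[-0.25,1,0,0,0,0,1],[-0.25,1,0,0,0,0,1],[-0.25,1,0,0,0,0,1],[-0.25,1,0,0,0,0,1],[-0.25,1,0,0,0,0,1],[0,0,0,0,0,0,1]])

```text
t: 3.8
tool_pos: [0.4984, 0.2767, 0.1835]
tool_rot: [2.794, 1.436, 0.001]
contact_force: [-0.5, -0.3, 0.4]
opening: 0.0855
grip_force: 0.0
```

jog_arm(plan=[[-0.25,0.9,0.5,0,0,0,1],[-0.25,0.9,0.5,0,0,0,1],[-0.25,0.9,0.5,0,0,0,1],[-0.25,0.9,0.5,0,0,0,1],[-0.2,0.9,0.5,0,0,0,1],[-0.18,1.0,0.5,0,0,0,1],[0,0,0,0,0,0,1],[0,0,0,0,0,0,1]])

```text
t: 4.6
tool_pos: [0.5709, 0.1915, 0.1228]
tool_rot: [-2.792, -1.438, 0.001]
contact_force: [0.2, -0.2, -0.5]
opening: 0.0858
grip_force: 0.0
```

Run:
```python
from h import *
o=ctrl.get_obs();M=R.from_rotvec(o['tool_rot']).as_matrix();print(o['tool_pos'],M[:,:2].T.round(4),(np.array([.572,.1906,.028])-o['tool_pos'])@M/.02)
p,d=ctrl.get_image('side');cv2.imwrite('pics/s2.png',cv2.resize(p[140:260,150:330],None,fx=4,fy=4)[:,:,::-1])
```

```text
[0.57093067 0.19150625 0.12282548] [[ 5.808e-01  8.140e-01 -4.000e-04]
 [ 8.140e-01 -5.808e-01 -1.000e-03]] [-3.76902477e-03  7.46988114e-02  4.74120214e+00]
```

View pics/s2.png

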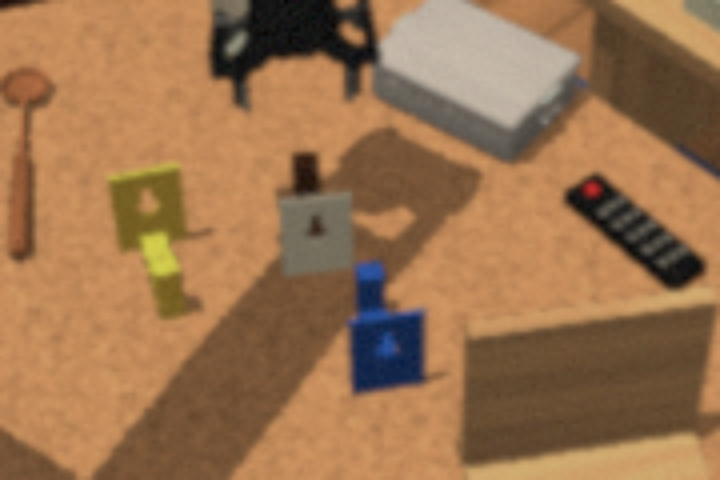

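The crop shows the white plate with the dark arm at (315,220), and the fingers (240,90)/(350,90) straddling its tip (305,170). The choice is right, so I'll descend and grip.

jog_arm(plan=[[0,0.07,0.9,0,0,0,1],[0,0,0.9,0,0,0,1],[0,0,0.9,0,0,0,1],[0,0,0.9,0,0,0,1],[0,0,0.7,0,0,0,1],[0,0,0.44,0,0,0,1],[0,0,0,0,0,0,1],[0,0,0,0,0,0,1]])

```text
t: 5.45
tool_pos: [0.5723, 0.1913, 0.0291]
tool_rot: [2.792, 1.44, 0.001]
contact_force: [-0.2, -0.5, 0.2]
opening: 0.0854
grip_force: 0.0
```

jog_arm(plan=[[0,0,0,0,0,0,-1],[0,0,0,0,0,0,-1],[0,0,0,0,0,0,-1],[0,0,0,0,0,0,-1],[0,0,0,0,0,0,-1],[0,0,0,0,0,0,-1],[0,0,0,0,0,0,-1],[0,0,0,0,0,0,-1]], grip_force=45)

```text
t: 6.25
tool_pos: [0.5724, 0.1911, 0.0291]
tool_rot: [2.792, 1.44, 0.002]
contact_force: [0.7, -0.9, 2.8]
opening: 0.0237
grip_force: 45.1
```

jog_arm(plan=[[0,0,-0.4,0,0,0,-1],[0,0,-0.8,0,0,0,-1],[0,0,-1,0,0,0,-1],[0,0,-1,0,0,0,-1],[0,0,-1,0,0,0,-1],[0,0,-1,0,0,0,-1],[0,0,-0.8,0,0,0,-1],[0,0,0,0,0,0,-1]])

```text
t: 7.05
tool_pos: [0.5737, 0.1915, 0.1524]
tool_rot: [2.791, 1.439, 0.009]
contact_force: [1.0, 0.1, -0.9]
opening: 0.0235
grip_force: 44.7
```

```bash
cat >> h.py <<'E'
def hookm(k=6):
    "measure plate back (side cam) in tool frame"
    o=ctrl.get_obs();M=R.from_rotvec(o['tool_rot']).as_matrix();tp=o['tool_pos']
    out=[]
    for n in('side','top'):
        D=[];
        for i in range(k):
            p,d=ctrl.get_image(n);D.append(np.where((d>.5)&(d<1.9),d,np.nan))
        D=np.nanmedian(np.array(D),0);C=(cloud(n,np.nan_to_num(D))-tp)@M
        out.append((p,C))
    return o,M,out
E
python3 - <<'E' 2>/dev/null
from h import *
np.set_printoptions(suppress=True,precision=4)
o,M,out=hookm()
print(o['tool_pos'],M.round(3).tolist(),o['contact_force'])
# expected: plate back at tool x=-.085, y +-.032, tool z (down): underside +.0171+... top: -.069
for p,C in out:
    box=(abs(C[...,0]+.083)<.008)&(abs(C[...,1])<.04)&(C[...,2]>-.08)&(C[...,2]<.04)
    X=C[box];print(len(X),X.min(0),X.max(0))
    if len(X)>20:
        A=np.c_[X[:,1:],np.ones(len(X))];c,*_=np.linalg.lstsq(A,X[:,0],rcond=None);r=X[:,0]-A@c
        print('x = %.3f y + %.3f z + %.4f'%tuple(c),r.std()); print(np.percentile(X[:,1],[2,98]),np.percentile(X[:,2],[2,98]))
E
```

```text
[0.5737 0.1915 0.1524] [[0.58, 0.815, 0.006], [0.815, -0.58, 0.001], [0.004, 0.004, -1.0]] [ 0.9525  0.054  -0.9136]
387 [-0.0908 -0.0318 -0.069 ] [-0.0787  0.0327  0.0361]
x = 0.016 y + -0.007 z + -0.0865 0.0017262824308730883
[-0.0305  0.0313] [-0.0665  0.0302]
109 [-0.0871 -0.0249 -0.0654] [-0.0807  0.0299  0.0347]
x = 0.022 y + -0.023 z + -0.0863 0.0012781979749555328
[-0.0231  0.0295] [-0.0634  0.0311]
```

```bash
cat > tgt.py <<'E'
from h import *
import sys
F=np.array([.5483,-.1688,.1425]);n=np.array([.549,.836,0]);n/=np.linalg.norm(n);t=np.array([n[1],-n[0],0])
H=np.array([-.0865,.0004,-.0229])
def go(so,dl=0,dz=0):
    o=ctrl.get_obs();M=R.from_rotvec(o['tool_rot']).as_matrix()
    h=o['tool_pos']+M@H
    print('t',o['t'],'hole: standoff %.1f lat %.1f dz %.1f mm'%((h-F)@n*1e3,(h-F)@t*1e3,(h-F)[2]*1e3),'force n,t,z',np.array([o['contact_force']@n,o['contact_force']@t,o['contact_force'][2]]).round(1),'xangle',np.degrees(np.arctan2(M[1,0],M[0,0])).round(2),'tilt',M[2,:2].round(4))
    print('move units',((F+n*so+t*dl+[0,0,dz]-h)@M/.02).round(3))
if __name__=='__main__': go(*[float(x)/1000 for x in sys.argv[1:]])
E
python3 tgt.py 35
```

```text
t 7.65 hole: standoff 227.2 lat -180.7 dz 28.6 mm force n,t,z [-0.3 -0.1 -1.5] xangle 54.55 tilt [-0.0003 -0.0003]
move units [-9.264  9.393  1.432]
```

jog_arm(plan=[[-0.5,0.5,0,0,0,-0.036,-1],[-0.95,0.95,0,0,0,0,-1],[-0.95,0.95,0,0,0,0,-1],[-0.95,0.95,0,0,0,0,-1],[-0.95,0.95,0,0,0,0,-1],[-0.95,0.95,0,0,0,0,-1],[-0.95,0.95,0,0,0,0,-1],[-0.95,0.95,0,0,0,0,-1]])

```text
t: 8.45
tool_pos: [0.6108, -0.0085, 0.1486]
tool_rot: [2.772, 1.479, 0.0]
contact_force: [0.6, 0.2, -1.2]
opening: 0.0237
grip_force: 44.7
```

jog_arm(plan=[[-0.8,0.8,0.5,0,0,0,-1],[-0.5,0.5,0.5,0,0,0,-1],[0,0,0,0,0,0,-1],[0,0,0,0,0,0,-1]])

```text
t: 8.85
tool_pos: [0.6173, -0.0429, 0.1278]
tool_rot: [-2.77, -1.478, 0.002]
contact_force: [-0.6, 0.7, -1.8]
opening: 0.0233
grip_force: 44.7
```

```bash
python3 tgt.py 20
```

```text
t 8.85 hole: standoff 56.6 lat -11.8 dz 8.2 mm force n,t,z [ 0.2 -0.9 -1.8] xangle 56.16 tilt [-0.0001 -0.0019]
move units [-1.822  0.609  0.408]
```

jog_arm(plan=[[-0.5,0.2,0.2,0,0,0,-1],[-0.5,0.2,0.2,0,0,0,-1],[-0.5,0.2,0,0,0,0,-1],[-0.1,0,0,0,0,0,-1],[0,0,0,0,0,0,-1],[0,0,0,0,0,0,-1]])

```text
t: 9.45
tool_pos: [0.61, -0.0767, 0.1208]
tool_rot: [2.772, 1.479, 0.001]
contact_force: [0.3, -0.3, -0.9]
opening: 0.0236
grip_force: 44.7
```

```bash
python3 tgt.py 20; python3 - <<'E' 2>/dev/null
from h import *; from tgt import n,t,F
o,M,out=hookm(6)
p,C=out[1]
cv2.imwrite('pics/t3.png',cv2.resize(p[140:240,260:360],None,fx=6,fy=6,interpolation=cv2.INTER_CUBIC)[:,:,::-1])
W=C@M.T+o['tool_pos']
X=C[(abs(C[...,0]+.084)<.008)&(abs(C[...,1])<.04)&(C[...,2]>-.08)&(C[...,2]<-.05)]
r=cv2.minAreaRect((X[:,:2]*1000).astype(np.float32));print('plate top in tool',len(X),r,np.median(X[:,2]))
P=W[150:235,280:345].reshape(-1,3);P=P[(P[:,2]>.17)&(P[:,2]<.2)&(abs((P-F)@n+.009)<.02)];print('panel',cv2.minAreaRect((P[:,:2]*1000).astype(np.float32)))
q=(W-F);m=(abs(q@n-.006)<.008)&(abs(q@t)<.015)&(abs(q[...,2])<.015)
for v,u in zip(*np.nonzero(m)): print(u,v,'out %.1f lat %.1f z %.1f'%(q[v,u]@n*1e3,q[v,u]@t*1e3,q[v,u,2]*1e3))
E
```

```text
t 9.45 hole: standoff 24.3 lat 0.6 dz 1.2 mm force n,t,z [-0.1  0.4 -0.9] xangle 56.16 tilt [0.0004 0.0003]
move units [-0.217 -0.03   0.058]
plate top in tool 27 ((-82.19393157958984, 5.129575729370117), (51.00187301635742, 4.17392110824585), 89.1904067993164) -0.06488377083627538
panel ((546.8800659179688, -178.65765380859375), (17.916038513183594, 200.031982421875), 56.931217193603516)
309 190 out 9.6 lat 6.7 z 1.2
308 191 out 10.4 lat 1.6 z 5.0
312 191 out -0.0 lat 12.2 z -13.1
307 192 out 11.3 lat -2.8 z 5.4
308 192 out 8.7 lat -0.9 z 4.2
309 192 out 6.1 lat 1.3 z 1.9
307 193 out 9.6 lat -5.2 z 4.0
308 193 out 7.0 lat -3.0 z 1.7
309 193 out 4.4 lat -1.3 z 1.7
310 193 out 1.9 lat 0.7 z 0.6
310 194 out 0.2 lat -1.9 z 0.6
```

View pics/t3.png

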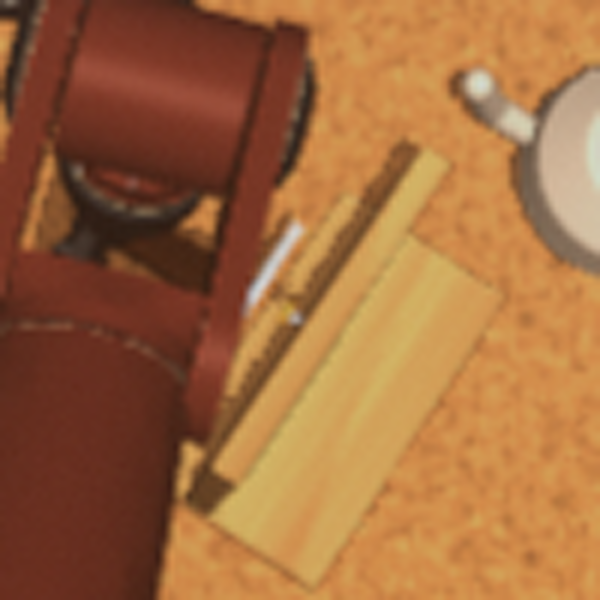

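The picture shows the plate edge (275,262) standing square in front of the screw (292,305). I'll approach gently.

jog_arm(plan=[[-0.2,-0.03,0.06,0,0,0,-1],[-0.2,0,0,0,0,0,-1],[-0.05,0,0,0,0,0,-1],[0,0,0,0,0,0,-1],[0,0,0,0,0,0,-1]])

```text
t: 10.55
tool_pos: [0.6045, -0.084, 0.1194]
tool_rot: [2.772, 1.479, 0.0]
contact_force: [-0.4, -0.5, -1.6]
opening: 0.0234
grip_force: 44.7
```

jog_arm(plan=[[-0.05,0,0,0,0,0,-1],[-0.05,0,0,0,0,0,-1],[0,0,0,0,0,0,-1]])

```text
t: 10.85
tool_pos: [0.6033, -0.0856, 0.1193]
tool_rot: [2.772, 1.479, -0.0]
contact_force: [0.9, 0.4, -2.3]
opening: 0.0236
grip_force: 44.7
```

jog_arm(plan=[[-0.05,0,0,0,0,0,-1],[-0.05,0,0,0,0,0,-1],[0,0,0,0,0,0,-1]])

```text
t: 11.15
tool_pos: [0.6021, -0.0873, 0.1193]
tool_rot: [-2.772, -1.479, 0.0]
contact_force: [-0.4, 0.5, -2.0]
opening: 0.023
grip_force: 44.7
```

```bash
python3 tgt.py 9
```

```text
t 11.15 hole: standoff 11.2 lat -0.2 dz -0.3 mm force n,t,z [ 0.2 -0.6 -2. ] xangle 56.16 tilt [-0. -0.]
move units [-0.109  0.009 -0.015]
```

No contact at 11 mm yet. I'll continue in 1.5 mm steps.

jog_arm(plan=[[-0.05,0,0,0,0,0,-1],[-0.03,0,0,0,0,0,-1],[0,0,0,0,0,0,-1]])

```text
t: 11.45
tool_pos: [0.6013, -0.0886, 0.1193]
tool_rot: [-2.772, -1.479, 0.0]
contact_force: [0.1, 0.1, -2.2]
opening: 0.0235
grip_force: 44.7
```

jog_arm(plan=[[-0.05,0,0,0,0,0,-1],[-0.03,0,0,0,0,0,-1],[0,0,0,0,0,0,-1]])

```text
t: 11.75
tool_pos: [0.6004, -0.09, 0.1193]
tool_rot: [-2.772, -1.479, 0.0]
contact_force: [-0.1, 0.1, -1.7]
opening: 0.0235
grip_force: 44.7
```

```bash
python3 tgt.py 4
```

```text
t 11.75 hole: standoff 8.0 lat -0.2 dz -0.3 mm force n,t,z [-0.  -0.1 -1.7] xangle 56.16 tilt [-0.     -0.0001]
move units [-0.199  0.011 -0.015]
```

jog_arm(plan=[[-0.05,0,0,0,0,0,-1],[-0.05,0,0,0,0,0,-1],[0,0,0,0,0,0,-1]])

```text
t: 12.05
tool_pos: [0.5993, -0.0916, 0.1193]
tool_rot: [2.772, 1.479, -0.0]
contact_force: [-0.0, -0.3, -2.1]
opening: 0.0234
grip_force: 44.7
```

jog_arm(plan=[[-0.05,0,0,0,0,0,-1],[-0.05,0,0,0,0,0,-1],[0,0,0,0,0,0,-1]])

```text
t: 12.35
tool_pos: [0.5981, -0.0933, 0.1193]
tool_rot: [2.772, 1.479, -0.0]
contact_force: [0.8, 0.3, -2.0]
opening: 0.0238
grip_force: 44.7
```

jog_arm(plan=[[-0.05,0,0,0,0,0,-1],[0,0,0,0,0,0,-1]])

```text
t: 12.55
tool_pos: [0.5976, -0.0941, 0.1193]
tool_rot: [2.772, 1.479, -0.0]
contact_force: [0.9, 0.1, -1.5]
opening: 0.0231
grip_force: 44.7
```

```bash
python3 tgt.py 2
```

```text
t 12.55 hole: standoff 3.0 lat -0.2 dz -0.3 mm force n,t,z [ 0.6  0.7 -1.5] xangle 56.17 tilt [-0.0001  0.    ]
move units [-0.05   0.01  -0.015]
```

jog_arm(plan=[[-0.05,0,0,0,0,0,-1],[0,0,0,0,0,0,-1]])

```text
t: 12.75
tool_pos: [0.597, -0.0949, 0.1193]
tool_rot: [2.772, 1.479, -0.0]
contact_force: [-0.6, -0.1, -1.3]
opening: 0.0231
grip_force: 44.7
```

jog_arm(plan=[[-0.03,0,0,0,0,0,-1],[0,0,0,0,0,0,-1]])

```text
t: 12.95
tool_pos: [0.5967, -0.0954, 0.1193]
tool_rot: [-2.772, -1.479, 0.0]
contact_force: [-0.8, -0.0, -0.6]
opening: 0.0238
grip_force: 44.7
```

jog_arm(plan=[[-0.03,0,0,0,0,0,-1],[0,0,0,0,0,0,-1]])

```text
t: 13.15
tool_pos: [0.5964, -0.0959, 0.1193]
tool_rot: [-2.772, -1.479, 0.0]
contact_force: [0.2, 0.2, -1.8]
opening: 0.0235
grip_force: 44.7
```

```bash
python3 tgt.py 2
```

```text
t 13.15 hole: standoff 0.8 lat -0.2 dz -0.3 mm force n,t,z [ 0.2  0.1 -1.8] xangle 56.17 tilt [-0. -0.]
move units [ 0.058  0.012 -0.015]
```

jog_arm(plan=[[-0.03,0,0,0,0,0,-1],[0,0,0,0,0,0,-1]])

```text
t: 13.35
tool_pos: [0.5961, -0.0964, 0.1193]
tool_rot: [2.772, 1.479, 0.0]
contact_force: [-0.2, 0.3, -1.4]
opening: 0.0234
grip_force: 44.7
```

jog_arm(plan=[[-0.03,0,0,0,0,0,-1],[0,0,0,0,0,0,-1]])

```text
t: 13.55
tool_pos: [0.5957, -0.0969, 0.1193]
tool_rot: [2.772, 1.479, -0.0]
contact_force: [0.4, 0.1, -0.8]
opening: 0.0232
grip_force: 44.7
```

```bash
python3 tgt.py 2
```

```text
t 13.55 hole: standoff -0.4 lat -0.3 dz -0.3 mm force n,t,z [ 0.3  0.3 -0.8] xangle 56.17 tilt [-0. -0.]
move units [ 0.118  0.012 -0.016]
```

jog_arm(plan=[[-0.03,0,0,0,0,0,-1],[0,0,0,0,0,0,-1]])

```text
t: 13.75
tool_pos: [0.5954, -0.0974, 0.1193]
tool_rot: [2.772, 1.479, -0.0]
contact_force: [-0.7, 0.4, -1.4]
opening: 0.0232
grip_force: 44.7
```

jog_arm(plan=[[-0.03,0,0,0,0,0,-1],[0,0,0,0,0,0,-1]])

```text
t: 13.95
tool_pos: [0.5951, -0.0979, 0.1193]
tool_rot: [2.772, 1.479, -0.0]
contact_force: [0.6, 0.8, -1.6]
opening: 0.0234
grip_force: 44.7
```

```bash
python3 tgt.py 2
```

```text
t 13.95 hole: standoff -1.5 lat -0.3 dz -0.3 mm force n,t,z [ 1.   0.  -1.6] xangle 56.17 tilt [-0. -0.]
move units [ 0.177  0.011 -0.014]
```

jog_arm(plan=[[-0.03,0,0,0,0,0,-1],[0,0,0,0,0,0,-1]])

```text
t: 14.15
tool_pos: [0.595, -0.0981, 0.1194]
tool_rot: [-2.772, -1.479, -0.001]
contact_force: [1.1, 1.5, -2.1]
opening: 0.0235
grip_force: 44.5
```

jog_arm(plan=[[-0.03,0,0,0,0,0,-1],[0,0,0,0,0,0,-1]])

```text
t: 14.35
tool_pos: [0.595, -0.0981, 0.1194]
tool_rot: [-2.771, -1.479, -0.003]
contact_force: [3.5, 4.4, -2.5]
opening: 0.0237
grip_force: 44.2
```

```bash
python3 tgt.py 2
```

```text
t 14.35 hole: standoff -1.8 lat -0.2 dz -0.4 mm force n,t,z [ 5.6  0.6 -2.5] xangle 56.17 tilt [0.0021 0.0006]
move units [ 0.191  0.007 -0.02 ]
```

jog_arm(plan=[[0.06,0,0,0,0,0,-1],[0,0,0.15,0,0,0,-1],[0,0,0.15,0,0,0,-1],[0,0,0,0,0,0,-1]])

```text
t: 14.75
tool_pos: [0.5946, -0.0978, 0.1125]
tool_rot: [-2.771, -1.478, 0.002]
contact_force: [0.0, 1.2, -1.6]
opening: 0.0232
grip_force: 44.7
```

jog_arm(plan=[[0,0,0.1,0,0,0,-1],[0,0,0.1,0,0,0,-1],[0,0,0,0,0,0,-1]])

```text
t: 15.05
tool_pos: [0.5948, -0.0979, 0.1088]
tool_rot: [-2.771, -1.479, 0.001]
contact_force: [-0.3, -0.7, -1.7]
opening: 0.0236
grip_force: 44.8
```

```bash
python3 tgt.py -1 0 -22
```

```text
t 15.05 hole: standoff -1.7 lat -0.4 dz -10.7 mm force n,t,z [-0.7  0.1 -1.7] xangle 56.17 tilt [-0.0004 -0.0006]
move units [0.036 0.021 0.564]
```

Sliding freely, and the shank is now in the slot. I'll continue.

jog_arm(plan=[[0.02,0.01,0.1,0,0,0,-1],[0,0,0.1,0,0,0,-1],[0,0,0,0,0,0,-1]])

```text
t: 15.35
tool_pos: [0.5952, -0.0975, 0.1048]
tool_rot: [-2.771, -1.479, 0.001]
contact_force: [-0.2, 0.2, -0.9]
opening: 0.0235
grip_force: 44.7
```

jog_arm(plan=[[0,0,0.1,0,0,0,-1],[0,0,0.08,0,0,0,-1],[0,0,0,0,0,0,-1]])

```text
t: 15.65
tool_pos: [0.5952, -0.0975, 0.1013]
tool_rot: [-2.771, -1.479, 0.001]
contact_force: [0.5, -0.3, -0.8]
opening: 0.0233
grip_force: 44.7
```

```bash
python3 tgt.py -1 0 -22
```

```text
t 15.65 hole: standoff -1.2 lat -0.3 dz -18.3 mm force n,t,z [-0.   0.6 -0.8] xangle 56.17 tilt [-0.0002 -0.0006]
move units [0.009 0.014 0.186]
```

jog_arm(plan=[[0,0,0.06,0,0,0,-1],[0,0,0.05,0,0,0,-1],[0,0,0,0,0,0,-1]])

```text
t: 15.95
tool_pos: [0.5953, -0.0976, 0.0993]
tool_rot: [-2.771, -1.479, 0.0]
contact_force: [0.7, -0.1, -1.4]
opening: 0.0234
grip_force: 44.7
```

jog_arm(plan=[[0,0,0.03,0,0,0,-1],[0,0,0,0,0,0,-1]])

```text
t: 16.15
tool_pos: [0.5955, -0.0976, 0.0989]
tool_rot: [-2.772, -1.479, 0.0]
contact_force: [-0.7, -0.2, -1.5]
opening: 0.0233
grip_force: 44.7
```

jog_arm(plan=[[0,0,0.03,0,0,0,-1],[0,0,0,0,0,0,-1]])

```text
t: 16.35
tool_pos: [0.5954, -0.0976, 0.0982]
tool_rot: [-2.772, -1.479, 0.0]
contact_force: [0.1, 0.3, -1.6]
opening: 0.0235
grip_force: 44.7
```

```bash
python3 tgt.py -1 0 -22
```

```text
t 16.35 hole: standoff -1.1 lat -0.1 dz -21.4 mm force n,t,z [ 0.3 -0.1 -1.6] xangle 56.17 tilt [-0.     -0.0001]
move units [0.005 0.005 0.031]
```

Now step to contact.

jog_arm(plan=[[0,0,0.03,0,0,0,-1],[0,0,0,0,0,0,-1]])

```text
t: 16.55
tool_pos: [0.5954, -0.0976, 0.0976]
tool_rot: [-2.772, -1.479, 0.0]
contact_force: [0.1, -0.6, -0.9]
opening: 0.0233
grip_force: 44.7
```

jog_arm(plan=[[0,0,0.03,0,0,0,-1],[0,0,0,0,0,0,-1]])

```text
t: 16.75
tool_pos: [0.5954, -0.0976, 0.097]
tool_rot: [-2.772, -1.479, 0.0]
contact_force: [-0.1, -0.2, -1.4]
opening: 0.0234
grip_force: 44.7
```

jog_arm(plan=[[0,0,0.02,0,0,0,-1],[0,0,0,0,0,0,-1]])

```text
t: 16.95
tool_pos: [0.5955, -0.0976, 0.0967]
tool_rot: [2.772, 1.479, -0.0]
contact_force: [-0.3, -0.0, -0.7]
opening: 0.0235
grip_force: 44.7
```

```bash
python3 tgt.py -1 0 -22
```

```text
t 16.95 hole: standoff -1.1 lat -0.0 dz -22.9 mm force n,t,z [-0.2 -0.2 -0.7] xangle 56.17 tilt [-0.0001  0.0001]
move units [ 0.005  0.001 -0.044]
```

jog_arm(plan=[[0,0,0.03,0,0,0,-1],[0,0,0,0,0,0,-1]])

```text
t: 17.15
tool_pos: [0.5956, -0.0977, 0.0964]
tool_rot: [2.771, 1.479, 0.0]
contact_force: [-0.5, 0.3, 0.2]
opening: 0.0237
grip_force: 44.7
```

jog_arm(plan=[[0,0,0.03,0,0,0,-1],[0,0,0,0,0,0,-1]])

```text
t: 17.35
tool_pos: [0.5957, -0.0978, 0.0961]
tool_rot: [2.771, 1.479, -0.0]
contact_force: [-1.7, 1.2, 2.2]
opening: 0.0236
grip_force: 44.6
```

```bash
python3 tgt.py -1 0 -22
```

```text
t 17.35 hole: standoff -1.2 lat 0.2 dz -23.5 mm force n,t,z [ 0.1 -2.1  2.2] xangle 56.17 tilt [-0.0003  0.0005]
move units [ 0.009 -0.01  -0.076]
```

jog_arm(plan=[[0,-0.01,0.02,0,0,0,-1],[0,0,0,0,0,0,-1]])

```text
t: 17.55
tool_pos: [0.5956, -0.0979, 0.0957]
tool_rot: [2.771, 1.479, 0.0]
contact_force: [-1.5, 0.4, 3.7]
opening: 0.0233
grip_force: 43.7
```

```bash
python3 tgt.py -1 0 -22
```

```text
t 17.55 hole: standoff -1.2 lat 0.2 dz -23.9 mm force n,t,z [-0.5 -1.5  3.7] xangle 56.17 tilt [-0.0003  0.0011]
move units [ 0.011 -0.009 -0.093]
```

jog_arm(plan=[[0,0,0,0,0,0,-0.2],[0,0,0,0,0,0,-0.2],[0,0,0,0,0,0,0.2],[0,0,0,0,0,0,0.2],[0,0,0,0,0,0,0.2],[0,0,0,0,0,0,0.2]])

```text
t: 18.15
tool_pos: [0.5953, -0.0975, 0.095]
tool_rot: [-2.772, -1.479, -0.0]
contact_force: [0.4, 0.7, 1.1]
opening: 0.0511
grip_force: 0.0
```

```bash
cat > chk.py <<'E'
from h import *; from tgt import n,t,F
import sys
for nm in('side','top'):
    D=[]
    for i in range(5):
        p,d=ctrl.get_image(nm);D.append(np.where((d>.5)&(d<1.9),d,np.nan))
    W=cloud(nm,np.nan_to_num(np.nanmedian(np.array(D),0)))-F
    if nm=='top':
        cv2.imwrite(sys.argv[1],cv2.resize(p[140:240,260:360],None,fx=6,fy=6,interpolation=cv2.INTER_CUBIC)[:,:,::-1])
        a,l,z=W@n*1e3,W@t*1e3,W[...,2]*1e3
        m=(abs(a)<15)&(abs(l)<40)&(z>0)&(z<40)&(p.min(2)>110)
        print('plate top',m.sum(),'out',np.percentile(a[m],[5,50,95]).round(1),'lat',np.percentile(l[m],[3,97]).round(1),'z',np.median(z[m]).round(1))
        if m.sum()>5:print(np.polyfit(l[m],a[m],1),np.polyfit(l[m],z[m],1))
E
python3 tgt.py; python3 chk.py pics/r1.png 2>/dev/null
```

```text
plate top 19 out [2.8 4.6 6.3] lat [-9.2 27.1] z 19.2
[0.02199074 4.18976935] [ 0.0623751  19.40836215]Traceback (most recent call last):
  File "tgt.py", line 10, in <module>
    if __name__=='__main__': go(*[float(x)/1000 for x in sys.argv[1:]])
                             ~~^^^^^^^^^^^^^^^^^^^^^^^^^^^^^^^^^^^^^^^^
TypeError: go() missing 1 required positional argument: 'so'
```

View pics/r1.png

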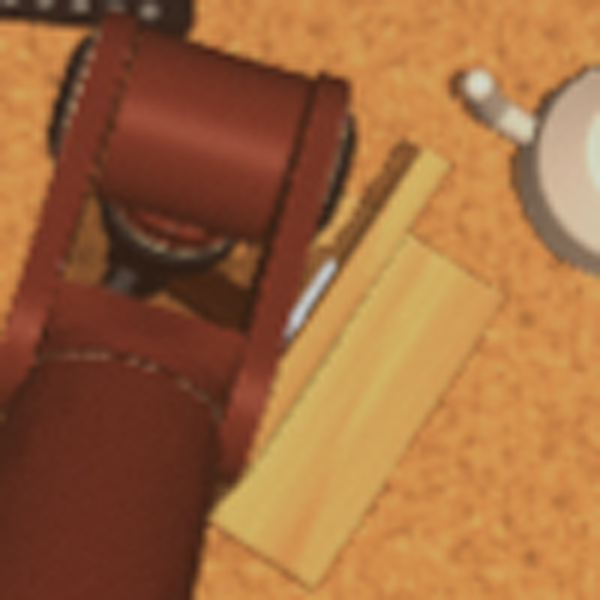

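The plate (310,300) stays flush on the panel after release, with its top 21 mm above the screw estimate (22 expected when locked). I'll retreat upward.

jog_arm(plan=[[0,0,0,0,0,0,1],[0,0,0,0,0,0,1],[0,0,0,0,0,0,1],[0,0,-0.3,0,0,0,1],[0,0,-0.6,0,0,0,1],[0,0,-1,0,0,0,1],[0,0,-1,0,0,0,1],[0,0,-1,0,0,0,1]])

```text
t: 19.45
tool_pos: [0.5956, -0.0976, 0.1753]
tool_rot: [2.771, 1.479, 0.002]
contact_force: [-0.2, 0.7, 0.1]
opening: 0.085
grip_force: 0.0
```

jog_arm(plan=[[0,0,-1,0,0,0,1],[0.5,0,-1,0,0,0,1],[1,0,-1,0,0,0,1],[1,0,-0.5,0,0,0,1],[1,0,0,0,0,0,1],[1,0,0,0,0,0,1],[1,0,0,0,0,0,1],[0,0,0,0,0,0,1]])

```text
t: 20.25
tool_pos: [0.6571, -0.0038, 0.2416]
tool_rot: [-2.768, -1.482, 0.002]
contact_force: [-0.2, -0.1, 0.1]
opening: 0.0853
grip_force: 0.0
```

```bash
python3 chk.py pics/r2.png 2>/dev/null; python3 -c "
from h import *;o=ctrl.get_obs();print(o['t'],o['tool_pos'],o['contact_force'])"
```

```text
plate top 33 out [2.1 4.6 6.6] lat [-29.5  25.9] z 19.3
[0.0093908  4.59063954] [-2.85593972e-04  1.86522450e+01]
20.75 [ 0.65642199 -0.0065715   0.24322638] [-0.57285337 -0.30795518 -0.33815616]
```

View pics/r2.png

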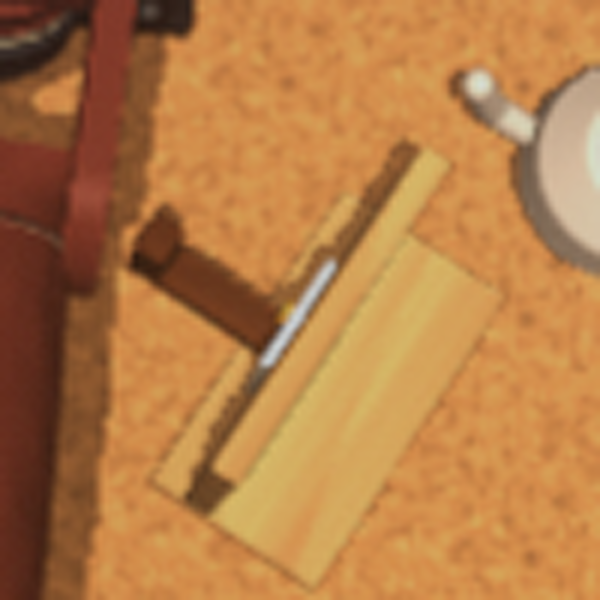

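The hook hangs upright and flush on the panel. The brass head (288,310) shows in front of the plate, and the gripper is clear. Handing in.

```bash
python3 -c "
from station import ctrl;print(ctrl.finish_job())"
```

```text
the job is handed in; nothing more can be done
None
```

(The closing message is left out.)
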